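# Change over the cup warmers

### The arm

A 6-joint arm with a two-finger parallel gripper is mounted at the origin on the work surface. World frame = base frame: x ahead of the robot, y to its left, z up, the work surface at z = 0. Lengths are in m, angles in degrees, forces in N, time in s.
With the tool pointing down it reaches from about 0.375 to 0.9 m from the base axis. Payload 3.1 kg.
Tool frame: the origin (TCP) lies at the very end of the fingers, on their centre line; the grasp point (between the pads) lies bot.grip_point_offset behind it (bot.grip_point_offset is the distance from the TCP to the grasp point, in m); z points along the fingers, y is the line along which they close (so a half turn about z gives the same grasp; the last joint's range is limited). The gripper opens to 87 mm and grips with 3 to 60 N. Pads are 19 mm wide; open, the fingers measure 117 mm over their backs; the gripper's body (75 mm by 190 mm) begins 51 mm behind the grasp point.
Start: joints at [54.574, 30.224, 82.088, -0, 67.689, -10.227], TCP at [0.266, 0.566, 0.223] pointing down, gripper open.
Joint ranges: [-176.69, 176.69], [-43.24, 126.21], [12.49, 139.97], [-82, 262], [0, 151.66], [-163.58, 163.58]. Speed limits (degrees/s): [159.86, 159.86, 180, 180, 180, 180].

### API

Orientations are given as a 3x3 rotation matrix whose columns are the frame's x, y, z axes.
In Python, from rig import bot, viewer, ticket gives the robot as it stands.
- The arm moves only by the tool servo_tool, never from a script. Its argument "targets" is a list of rows, each an object with "offset": the shift along the tool's x, y, z in m, a list of three; "dr": the turn, a rotation vector about the tool's x, y, z in degrees, a list of three. In form: [{"offset": [x, y, z], "dr": [ax, ay, az]}, ...]. A call has 1 to 20 rows; each row is the pose to reach, as a shift and turn from the pose commanded when the call began, along the tool's axes at that moment; what a row does not reach only later rows make up. A row lasts 1/12 s, in which the tool goes at most 41.7 mm and 7.16 degrees, less where a joint would pass 70% of its speed; a pose out of reach is approached as far as the arm can. A call with a gripper value outside its range is refused whole. "gripper" is the gripper command: -1 is fully open, 1 is shut, values between are in proportion, set as the call begins (left out, the last holds). The fingers move at their own pace and stop on an object; the grip force is fixed at half the most. Time passes only in rows, so rows that repeat a pose let the fingers close. It gives the time, the measured TCP pose, the force, the opening and the grip force at its end, in the units of the state.
- bot.read_state(): the state, without advancing time (a new reading comes with each control period).
- viewer.capture(name): name is "scene" or "top" or "wrist"; returns a dict with "color" (384x512x3 uint8, red, green, blue), "camera_matrix" (3x3 intrinsics, pixels), "R" (3x3) and "t" (3): a world point X has camera coordinates R X + t. Camera axes: x right, y down, z forward; pixel columns grow to the right and rows downward; lengths in m; the calibration is good to about 2 mm. The wrist camera is an equidistant fisheye: a pixel r from the principal point sees the ray r / f radians off the axis. A picture is of the moment at which its call begins. There is no depth.
- ticket.hand_in(): hands the job in; it is judged then, once.
The state is a dict: "time_s": time; "joint_positions": joint angles; "qvel": joint speeds; "tau": joint torques, N m; "position": TCP position; "tcp_rot": TCP orientation; "force": force on the tool from outside, world axes, zero at the start; "moment": the same for the moment, N m; "opening": opening from 0.0 (shut) to 1.0 (fully open); "grasp_force": force on a finger pad.
Only numpy, scipy, OpenCV 4.12 (cv2) and the standard library are available. Lean on these libraries where they do the work, as an engineer would, in place of code of your own. Each camera call takes 0.05 s, during which the arm holds its last target. There are 200 camera calls.

### The job

Change over the two bench-top cup warmers for the next round of tasting: push up and fully shut the drop-down door that was left hanging open (the one with the window), and pull the shut door of the other warmer (plain steel, no window) all the way down to its open stop. Leave both doors like that and let go.

Things in the scene. Friction and masses are not known exactly. Their poses are not given: they have to be found in the camera images.
- glazed_door (a joint): Bottom-hinged steel-framed door with a clear window, 214 wide x 150 high x 10 mm, on the robot side of a steel cup warmer; starts hanging open (1.0 to 1.45). The warmers stand side by side in either order. Value in rad: 0 shut (upright), grows as it drops towards the robot, 1.5 = open stop, almost level. No catch: the stiff hinge holds any angle; 1 to 5 N at the bar moves it.
- glazed_door_bar (a point): Windowed door handle: middle of a round bar, 11 mm thick, 110 long, on end posts 40 mm beyond the door's free edge, in its plane; pinch it from above at any angle, it can turn in the fingers. Frame rides on the door: y along bar and hinge (level, to the robot's left), z from hinge to bar. Hinge line: 190 mm along -z, 60 mm above table. Warmer top: 210 mm up.
- solid_door (a joint): Bottom-hinged plain steel door without window, 214 wide x 150 high x 10 mm, on the robot side of the other, equal-sized warmer; starts shut or just ajar (0 to 0.12). Value in rad: 0 shut (upright), grows as it drops towards the robot, 1.5 = open stop, almost level. No catch: the stiff hinge holds any angle; 1 to 5 N at the bar moves it.
- solid_door_bar (a point): Plain door handle: middle of a round bar, 11 mm thick, 110 long, on end posts 40 mm beyond the door's free edge, in its plane; pinch it from above at any angle, it can turn in the fingers. Frame rides on the door: y along bar and hinge (level, to the robot's left), z from hinge to bar. Hinge line: 190 mm along -z, 60 mm above table. Warmer top: 210 mm up.

How it is judged:
By the outcome, as a careful person would: the job done as asked, in the order asked, and still so for the second after the job is handed in, with the robot touching nothing.
It also fails if it takes over 53 s, if anything falls off the work surface, if the arm or the gripper's body presses on something with over 40 N, if the wrist force passes 120 N, or if a joint passes its speed limit or range.

## Working session

There is one attempt and no reset: what is moved stays moved. The work goes in short steps, Python scripts to look and compute and a tool call to move; the robot and the scene stay as the last step left them, time stands still between calls to the robot, and variables do not carry over. Pictures are saved under pics/ and viewed, at most 10 in all, crops included, and the job is handed in when it is done.

Besides the shell and the picture viewer there is one more tool, called after ">>>" as a command line: name --argument value ..., lists and objects as JSON in quotes. servo_tool: Moves the arm, as the interface text tells. Its arguments: {"type":"object","properties":{"targets":{"type":"array"},"gripper":{"type":"number"}},"required":["targets"]}

```bash
mkdir -p pics
python3 - <<'E'
from rig import bot,viewer,ticket
import cv2,numpy as np,pickle
s=bot.read_state();print(s['time_s'],s['position'],np.round(s['tcp_rot'],3),bot.grip_point_offset)
d={}
for n in("scene","top"):
    c=viewer.capture(n);d[n]=c;cv2.imwrite(f"pics/{n}0.png",c["color"][:,:,::-1]);print(n,np.round(c["camera_matrix"],1).tolist(),np.round(c["R"],3).tolist(),np.round(c["t"],3))
pickle.dump(d,open("c.pkl","wb"))
E
```

```text
0.0 [0.26564279 0.5649236  0.2215774 ] [[-0.905  0.426 -0.001]
 [ 0.426  0.905 -0.002]
 [ 0.    -0.002 -1.   ]] 0.0187
scene [[394.2, 0.0, 255.6], [0.0, 394.2, 197.6], [0.0, 0.0, 1.0]] [[0.822, -0.569, -0.014], [-0.501, -0.713, -0.49], [0.269, 0.41, -0.872]] [-0.525  0.393  0.694]
top [[467.9, 0.0, 254.2], [0.0, 467.9, 187.8], [0.0, 0.0, 1.0]] [[-0.01, -1.0, 0.024], [-0.999, 0.009, -0.054], [0.053, -0.025, -0.998]] [-0.02   0.65   1.085]
```

View pics/scene0.png

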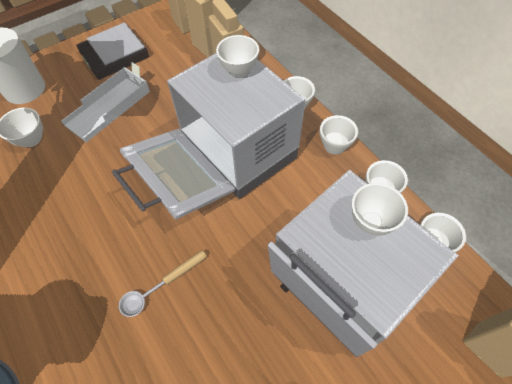

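View pics/top0.png

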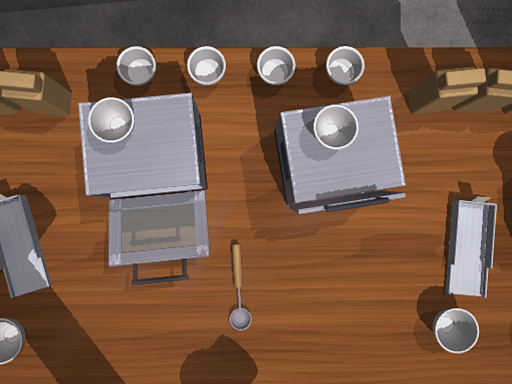

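The scene camera shows the windowed door hanging open on the left warmer (top view bar at about 160,278) and the plain door nearly shut on the right (bar at about 357,204). Cups stand on both warmers. I'll enlarge the bars.

Run:
```python
import cv2,numpy as np,pickle
d=pickle.load(open("c.pkl","rb"))
t=d["top"]["color"][:,:,::-1];s=d["scene"]["color"][:,:,::-1]
r=lambda im,x,y,w,h,k:cv2.resize(im[y:y+h,x:x+w],None,fx=k,fy=k,interpolation=cv2.INTER_CUBIC)
a=r(t,95,185,130,110,3) # 390x330
b=r(t,280,165,130,60,3) #390x180
e=r(s,105,110,130,110,3)
f=r(s,260,230,130,120,3)
o=np.zeros((600,800,3),np.uint8)
o[:270,:390]=a[60:];o[280:460,:390]=b;o[:330,400:790]=e;o[335:595,400:790]=f[:260]
cv2.imwrite("pics/crop.png",o)
```

```text
(no output)
```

View pics/crop.png

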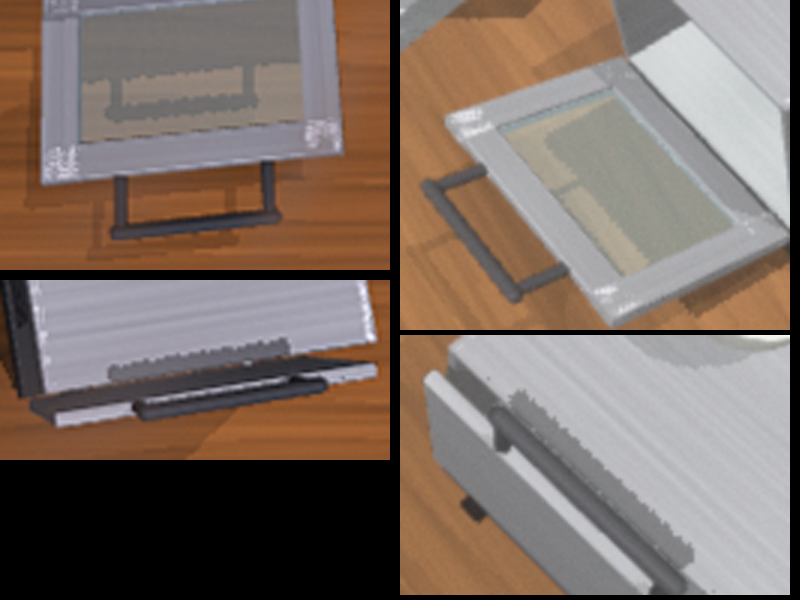

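```bash
cat > fit.py <<'E'
import numpy as np
from scipy.optimize import least_squares
def pt(p,l,z):
    hx,hy,a,th=p;n=np.array([-np.cos(a),-np.sin(a),0]);y=np.array([-np.sin(a),np.cos(a),0])
    return np.array([hx,hy,.06])+l*y+z*(np.sin(th)*n+np.array([0,0,np.cos(th)]))
def proj(c,X):
    q=c["camera_matrix"]@(c["R"]@X+c["t"]);return q[:2]/q[2]
def fit(d,obs,p0):
    f=lambda p:np.concatenate([proj(d[n],pt(p,l,z))-uv for n,l,z,uv in obs])
    r=least_squares(f,p0,loss="soft_l1");return r.x,f(r.x)
E
python3 - <<'E'
import pickle,numpy as np
from fit import *
d=pickle.load(open("c.pkl","rb"))
P=lambda o,u,v:np.array([o[0]+(u+.5)/3-.5,o[1]+(v+.5)/3-.5])
A=(95,205);B=(280,165);E=(105,110);F=(260,230)
g=[("top",.052,.19,P(A,114,232)),("top",-.052,.19,P(A,278,216)),("scene",.052,.19,P(E,30,187)),("scene",-.052,.19,P(E,115,295)),
("top",.107,.15,P(A,42,185)),("top",-.107,.15,P(A,343,155)),("scene",.107,.15,P(E,47,122)),("scene",-.107,.15,P(E,214,325))]
s=[("top",.052,.19,P(B,140,128)),("top",-.052,.19,P(B,325,105)),("scene",.052,.19,P(F,100,77)),("scene",-.052,.19,P(F,280,245))]
for o,p0 in((g,[.6,.2,0,1.2]),(s,[.6,-.2,0,.1])):
    p,r=fit(d,o,p0);print(np.round(p,4),np.degrees(p[2:]).round(1),"bar",pt(p,0,.19).round(4));print(r.round(1))
E
```

```text
[0.634  0.1931 0.0907 1.2807] [ 5.2 73.4] bar [0.4527 0.1766 0.1143]
[ 3.  -0.2 -2.5 -0.   0.4  1.1 -1.1 -0.7  0.9 -0.6  0.3 -1.  -0.9 -0.3
 -0.8 -0.1]
[ 0.6065 -0.2137  0.1309 -0.    ] [ 7.5 -0. ] bar [ 0.6065 -0.2137  0.25  ]
[ 3.9 -0.  -2.9 -0.2  1.9  1.5 -3.6 -0.7]
```

Run:
```python
import pickle,numpy as np
from fit import *
d=pickle.load(open("c.pkl","rb"))
P=lambda o,u,v:np.array([o[0]+(u+.5)/3-.5,o[1]+(v+.5)/3-.5])
A=(95,205);B=(280,165);E=(105,110);F=(260,230);h=.0575
g=[("top",h,.19,P(A,114,232)),("top",-h,.19,P(A,278,216)),("scene",h,.19,P(E,30,187)),("scene",-h,.19,P(E,115,295)),
("top",.107,.15,P(A,42,185)),("top",-.107,.15,P(A,343,155)),("scene",.107,.15,P(E,47,122)),("scene",-.107,.15,P(E,214,325))]
s=[("top",h,.19,P(B,140,128)),("top",-h,.19,P(B,325,105)),("scene",h,.19,P(F,100,77)),("scene",-h,.19,P(F,280,245)),
("top",.107,.15,P(B,56,139)),("top",-.107,.15,P(B,376,91)),("scene",.107,.15,P(F,33,43))]
for o,p0 in((g,[.6,.2,0,1.2]),(s,[.6,-.2,0,.1])):
    p,r=fit(d,o,p0);print(np.round(p,4),np.degrees(p[2:]).round(1),"bar",pt(p,0,.19).round(4));print(r.round(1))
def bp(c,uv,z):
    r=c["R"].T@np.linalg.solve(c["camera_matrix"],[*uv,1]);C=-c["R"].T@c["t"];return C+r*(z-C[2])/r[2]
for n,uv in(("glazed",(86,194)),("glazed",(206,188)),("solid",P(B,45,112)),("solid",P(B,376,62)),("solid",(283,113)),("solid",(391,97))):print(n,bp(d["top"],uv,.21).round(3))
```

```text
[0.6345 0.1935 0.0873 1.2908] [ 5. 74.] bar [0.4526 0.1775 0.1125]
[ 0.1 -0.1 -0.2 -0.3 -0.9 -0.4  0.3  1.4  0.7 -0.8  0.  -0.9 -0.7 -0.2
 -1.   0. ]
[ 0.6128 -0.2129  0.1366  0.0294] [7.8 1.7] bar [ 0.6073 -0.2137  0.2499]
[ 1.   0.2 -0.1 -1.2 -0.6 -1.2  0.1  1.8  0.2 -0.1  1.2 -0.2 -1.6 -2.7]
glazed [0.631 0.302 0.21 ]
glazed [0.64  0.072 0.21 ]
solid [ 0.611 -0.1    0.21 ]
solid [ 0.642 -0.318  0.21 ]
solid [ 0.786 -0.08   0.21 ]
solid [ 0.817 -0.295  0.21 ]
```

```bash
cat > plan.py <<'E'
import numpy as np
from scipy.spatial.transform import Rotation as Ro
from rig import bot
from fit import pt
G=[.6345,.1935,.0873,1.2908]; S=[.622,-.2129,.1366,.08]
def rot(a,b):
    b=np.radians(b);f=np.array([np.cos(a),np.sin(a),0]);u=np.array([0,0,1])
    z=-np.cos(b)*u+np.sin(b)*f;y=np.cos(b)*f+np.sin(b)*u
    return np.c_[np.cross(y,z),y,z]
def rows(tg):
    s=bot.read_state();p0=np.array(s["position"]);R0=np.array(s["tcp_rot"])
    print("t",s["time_s"],"F",np.round(s["force"],1),"open",round(s["opening"],3),"grip",p0-bot.grip_point_offset*R0[:,2])
    for g,a,b in tg:
        R=rot(a,b);p=np.array(g)+bot.grip_point_offset*R[:,2]
        print((R0.T@(p-p0)).round(4).tolist(),np.degrees(Ro.from_matrix(R0.T@R).as_rotvec()).round(1).tolist())
E
python3 - <<'E'
from plan import *
f=np.array([np.cos(.0873),np.sin(.0873),0]);B=pt(G,0,.19)-.002*f
rows([(B+[0,0,.15],.0873,0),(B+[0,0,.06],.0873,0),(B,.0873,0)])
E
```

```text
t 0.1 F [ 0.4 -0.4 -0.2] open 0.996 grip [0.26571292 0.56503059 0.24038458]
[-0.3323, -0.272, -0.0217] [-0.1, 0.0, 59.8]
[-0.3324, -0.2719, 0.0683] [-0.1, 0.0, 59.8]
[-0.3324, -0.2718, 0.1283] [-0.1, 0.0, 59.8]
```

>>> servo_tool --targets '[{"offset": [-0.01,-0.008,-0.01],"dr": [0,0,2]},{"offset": [-0.03,-0.025,-0.02],"dr": [0,0,6]},{"offset": [-0.055,-0.045,-0.03],"dr": [0,0,11]},{"offset": [-0.083,-0.068,-0.03],"dr": [0,0,16]},{"offset": [-0.111,-0.091,-0.03],"dr": [0,0,21]},{"offset": [-0.139,-0.114,-0.03],"dr": [0,0,26]},{"offset": [-0.167,-0.137,-0.03],"dr": [0,0,31]},{"offset": [-0.195,-0.16,-0.03],"dr": [0,0,36]},{"offset": [-0.223,-0.183,-0.03],"dr": [0,0,41]},{"offset": [-0.251,-0.206,-0.03],"dr": [0,0,46]},{"offset": [-0.279,-0.229,-0.03],"dr": [0,0,51]},{"offset": [-0.305,-0.25,-0.025],"dr": [0,0,55]},{"offset": [-0.322,-0.264,-0.02],"dr": [0,0,58]},{"offset": [-0.332,-0.272,-0.01],"dr": [0,0,60]},{"offset": [-0.332,-0.272,0.01],"dr": [0,0,60]},{"offset": [-0.332,-0.272,0.03],"dr": [0,0,60]},{"offset": [-0.332,-0.272,0.05],"dr": [0,0,60]},{"offset": [-0.332,-0.272,0.06],"dr": [0,0,60]},{"offset": [-0.332,-0.272,0.06],"dr": [0,0,60]}]' --gripper 0.24

```text
time_s: 1.68
position: [0.4488, 0.1769, 0.161]
tcp_rot: [[-0.082, 0.997, -0.005], [0.997, 0.082, -0.001], [-0.001, -0.005, -1.0]]
force: [0.2, 0.3, -0.7]
opening: 0.381
grasp_force: 0.0
```

Run:
```python
from plan import *
from rig import viewer
import cv2
f=np.array([np.cos(.0873),np.sin(.0873),0]);B=pt(G,0,.19)-.002*f
rows([(B+[0,0,.03],.0873,0),(B,.0873,0)])
a=viewer.capture("wrist")["color"];b=viewer.capture("top")["color"]
cv2.imwrite("pics/w1.png",cv2.resize(np.hstack([a,b]),(800,300))[:,:,::-1])
```

```text
t 1.6833 F [ 0.2  0.3 -0.7] open 0.381 grip [0.44886802 0.17694827 0.17967862]
[0.0004, 0.0021, 0.0372] [-0.3, 0.0, -0.3]
[0.0004, 0.0022, 0.0672] [-0.3, 0.0, -0.3]
```

View pics/w1.png

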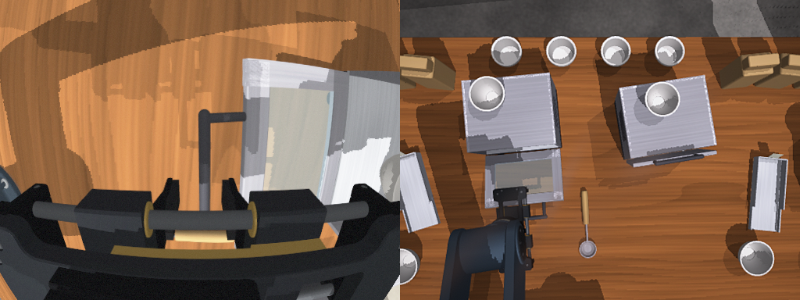

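The wrist view shows the bar (column ~205) centred between the fingertips (170 and 232). Next I descend and close.

>>> servo_tool --targets '[{"offset": [0,0.002,0.015],"dr": [0,0,0]},{"offset": [0,0.002,0.035],"dr": [0,0,0]},{"offset": [0,0.002,0.05],"dr": [0,0,0]},{"offset": [0,0.002,0.06],"dr": [0,0,0]},{"offset": [0,0.002,0.067],"dr": [0,0,0]},{"offset": [0,0.002,0.067],"dr": [0,0,0]}]'

```text
time_s: 2.28
position: [0.4527, 0.1781, 0.0954]
tcp_rot: [[-0.083, 0.997, -0.0], [0.997, 0.083, -0.0], [-0.0, -0.0, -1.0]]
force: [-0.6, -0.9, 0.1]
opening: 0.38
grasp_force: 0.0
```

>>> servo_tool --targets '[{"offset": [0,0,0],"dr": [0,0,0]},{"offset": [0,0,0],"dr": [0,0,0]},{"offset": [0,0,0],"dr": [0,0,0]},{"offset": [0,0,0],"dr": [0,0,0]},{"offset": [0,0,0],"dr": [0,0,0]},{"offset": [0,0,0],"dr": [0,0,0]}]' --gripper 1

```text
time_s: 2.78
position: [0.4522, 0.1782, 0.0959]
tcp_rot: [[-0.084, 0.996, -0.001], [0.996, 0.084, -0.0], [-0.0, -0.001, -1.0]]
force: [-1.8, 0.5, 2.7]
opening: 0.112
grasp_force: 29.6
```

Run:
```python
from plan import *
s=bot.read_state();g=np.array(s["position"])-bot.grip_point_offset*np.array(s["tcp_rot"])[:,2]
a=.0873
print(s["grasp_force"])
th=np.arccos((g[2]-.06)/.19);G[3]=th;e=g-pt(G,0,.19);print(th,e)
L=[]
for i in range(1,16):
    k=i/15;t=th*(1-k); L.append((pt(G[:3]+[t],0,.19)+e*(1-k),a,18*k))
rows(L)
```

```text
29.620278105139732
1.2794650948686845 [-0.00100674  0.00057193  0.        ]
t 2.7833 F [-1.8  0.5  2.7] open 0.112 grip [0.45219249 0.17820404 0.11457325]
[-0.0, 0.0058, -0.0153] [-1.2, 0.0, -0.2]
[-0.0, 0.0128, -0.0301] [-2.4, 0.0, -0.2]
[-0.0001, 0.0211, -0.0443] [-3.6, 0.0, -0.2]
[-0.0001, 0.0305, -0.0578] [-4.8, 0.0, -0.2]
[-0.0001, 0.0411, -0.0705] [-6.0, 0.0, -0.2]
[-0.0001, 0.0527, -0.0823] [-7.2, 0.0, -0.2]
[-0.0001, 0.0653, -0.0931] [-8.4, 0.0, -0.2]
[-0.0001, 0.0787, -0.1029] [-9.6, 0.0, -0.2]
[-0.0001, 0.093, -0.1115] [-10.8, 0.0, -0.2]
[-0.0001, 0.1079, -0.1189] [-12.0, 0.0, -0.2]
[-0.0001, 0.1233, -0.125] [-13.2, 0.0, -0.2]
[-0.0001, 0.1392, -0.1299] [-14.4, 0.0, -0.2]
[-0.0001, 0.1555, -0.1335] [-15.6, 0.0, -0.2]
[-0.0, 0.172, -0.1356] [-16.8, 0.0, -0.2]
[-0.0, 0.1887, -0.1365] [-18.0, 0.0, -0.2]
```

>>> servo_tool --targets '[{"offset": [0,0.003,-0.008],"dr": [-0.6,0,0]},{"offset": [0,0.006,-0.015],"dr": [-1.2,0,0]},{"offset": [0,0.009,-0.023],"dr": [-1.8,0,0]},{"offset": [0,0.013,-0.03],"dr": [-2.4,0,0]},{"offset": [0,0.017,-0.037],"dr": [-3,0,0]},{"offset": [0,0.021,-0.044],"dr": [-3.6,0,0]},{"offset": [0,0.026,-0.051],"dr": [-4.2,0,0]},{"offset": [0,0.0305,-0.058],"dr": [-4.8,0,0]},{"offset": [0,0.036,-0.064],"dr": [-5.4,0,0]},{"offset": [0,0.041,-0.0705],"dr": [-6,0,0]}]'

```text
time_s: 3.62
position: [0.4986, 0.1824, 0.167]
tcp_rot: [[-0.083, 0.99, 0.115], [0.997, 0.082, 0.011], [0.001, 0.116, -0.993]]
force: [16.7, 4.7, -22.4]
opening: 0.108
grasp_force: 31.4
```

>>> servo_tool --targets '[{"offset": [0,0,0],"dr": [0,0,0]},{"offset": [0,0,0],"dr": [0,0,0]}]'

```text
time_s: 3.78
position: [0.5, 0.1825, 0.168]
tcp_rot: [[-0.083, 0.99, 0.118], [0.997, 0.082, 0.011], [0.001, 0.119, -0.993]]
force: [11.3, 3.0, -10.2]
opening: 0.105
grasp_force: 30.5
```

Run:
```python
from plan import *
from rig import viewer
import cv2,pickle
d={n:viewer.capture(n) for n in("scene","top")};pickle.dump(d,open("c2.pkl","wb"))
s=bot.read_state();print(s["force"],s["moment"],s["position"])
r=lambda n,x,y,w,h,k:cv2.resize(d[n]["color"][y:y+h,x:x+w,::-1],None,fx=k,fy=k,interpolation=cv2.INTER_CUBIC)
cv2.imwrite("pics/c2.png",np.hstack([r("scene",105,90,130,130,3),r("top",85,165,130,130,3)]))
```

```text
[ 11.72465802   3.29378348 -10.84805457] [ 0.42842654 -1.2927761   0.14055328] [0.49993905 0.18249354 0.1680147 ]
```

View pics/c2.png

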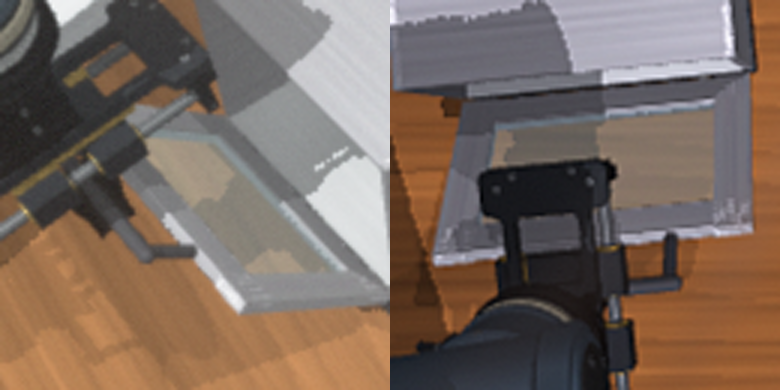

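Run:
```python
import pickle,numpy as np
from fit import *
d=pickle.load(open("c.pkl","rb"))
P=lambda o,u,v:np.array([o[0]+(u+.5)/3-.5,o[1]+(v+.5)/3-.5])
A=(95,205);E=(105,110);h=.0575
g=[("top",h,.19,P(A,114,232)),("top",-h,.19,P(A,278,216)),("scene",h,.19,P(E,30,187)),("scene",-h,.19,P(E,115,295)),
("top",.107,.15,P(A,42,185)),("top",-.107,.15,P(A,343,155)),("scene",.107,.15,P(E,47,122)),("scene",-.107,.15,P(E,214,325))]
A=(85,165);E=(105,90)
k=[("top",-h,.19,P(A,288,283)),("scene",-h,.19,P(E,150,250)),("top",.107,.15,P(A,45,260)),("top",-.107,.15,P(A,362,232)),("scene",-.107,.15,P(E,241,308))]
F=lambda q:np.concatenate([proj(d[n],pt(q[:4],l,z))-uv for n,l,z,uv in g]+[proj(d[n],pt([*q[:3],q[4]],l,z))-uv for n,l,z,uv in k])
r=least_squares(F,[.634,.193,.087,1.28,.85],loss="soft_l1");q=r.x
print(q.round(4),F(q).round(1));print(pt(q[:4],0,.19),pt([*q[:3],q[4]],0,.19))
```

```text
[0.6341 0.1925 0.0859 1.2827 0.8017] [ 0.3 -0.  -0.  -0.1 -0.9 -0.6  0.2  1.3  0.8 -0.8  0.3 -0.7 -0.7 -0.4
 -1.   0.1 -0.2 -0.4 -1.2  1.9 -0.3 -0.3  0.2 -1.4 -0.2 -0.4]
[0.45256372 0.17692662 0.11397558] [0.49804948 0.18084197 0.19214699]
```

```bash
cat >> plan.py <<'E'
def rows2(p0,R0,tg,dl=0):
    for g,a,b in tg:
        R=rot(a,b);p=np.array(g)+(bot.grip_point_offset+dl)*R[:,2]
        print((R0.T@(p-p0)).round(4).tolist(),np.degrees(Ro.from_matrix(R0.T@R).as_rotvec()).round(1).tolist())
E
python3 - <<'E'
from plan import *
s=bot.read_state()
g=[.6341,.1925,.0859];R0=np.array(s["tcp_rot"]);p0=np.array([.493,.1816,.1664])
rows2(p0,R0,[(pt(g+[.8-.08*i],0,.19),.0839,6.8+1.2*i) for i in range(0,11)],.005)
E
```

```text
[-0.0012, 0.0083, -0.0015] [0.0, -0.1, -0.0]
[-0.0012, 0.0209, -0.0106] [-1.2, -0.1, -0.0]
[-0.0011, 0.0343, -0.0187] [-2.4, -0.1, -0.0]
[-0.0011, 0.0483, -0.0257] [-3.6, -0.1, -0.0]
[-0.0011, 0.0627, -0.0317] [-4.8, -0.1, -0.0]
[-0.001, 0.0777, -0.0365] [-6.0, -0.1, -0.0]
[-0.001, 0.0929, -0.0402] [-7.2, -0.1, -0.0]
[-0.0009, 0.1084, -0.0427] [-8.4, -0.1, -0.0]
[-0.0009, 0.124, -0.0441] [-9.6, -0.1, -0.1]
[-0.0008, 0.1397, -0.0442] [-10.8, -0.1, -0.1]
[-0.0008, 0.1554, -0.0431] [-12.0, -0.1, -0.1]
```

>>> servo_tool --targets '[{"offset": [-0.001,0.004,-0.001],"dr": [0,0,0]},{"offset": [-0.001,0.008,-0.0015],"dr": [0,0,0]},{"offset": [-0.001,0.0145,-0.006],"dr": [-0.6,0,0]},{"offset": [-0.001,0.021,-0.0105],"dr": [-1.2,0,0]},{"offset": [-0.001,0.0275,-0.0145],"dr": [-1.8,0,0]},{"offset": [-0.001,0.0345,-0.0185],"dr": [-2.4,0,0]},{"offset": [-0.001,0.0415,-0.022],"dr": [-3,0,0]},{"offset": [-0.001,0.0485,-0.0255],"dr": [-3.6,0,0]},{"offset": [-0.001,0.0555,-0.0285],"dr": [-4.2,0,0]},{"offset": [-0.001,0.0625,-0.0315],"dr": [-4.8,0,0]},{"offset": [-0.001,0.0625,-0.0315],"dr": [-4.8,0,0]}]'

```text
time_s: 4.8
position: [0.551, 0.1867, 0.2032]
tcp_rot: [[-0.083, 0.979, 0.183], [0.997, 0.081, 0.017], [0.002, 0.184, -0.983]]
force: [3.0, 5.0, -9.7]
opening: 0.104
grasp_force: 30.4
```

Run:
```python
from plan import *
s=bot.read_state()
g=[.6341,.1925,.0859];R0=np.array(s["tcp_rot"]);p0=np.array([.5512,.1868,.2045])
print(g, (np.array(s["position"])-(bot.grip_point_offset+.005)*R0[:,2]))
rows2(p0,R0,[(pt(g+[.48-.08*i],0,.19),.0839,10.8+1.2*i) for i in range(0,8)],.005)
```

```text
[0.6341, 0.1925, 0.0859] [0.54661823 0.18626516 0.22648023]
[-0.0014, -0.0001, -0.0008] [-0.2, -0.1, -0.1]
[-0.0014, 0.0151, -0.0046] [-1.4, -0.1, -0.1]
[-0.0013, 0.0306, -0.0073] [-2.6, -0.1, -0.1]
[-0.0013, 0.0462, -0.0087] [-3.8, -0.1, -0.1]
[-0.0013, 0.0619, -0.009] [-5.0, -0.1, -0.1]
[-0.0012, 0.0776, -0.0081] [-6.2, -0.1, -0.1]
[-0.0012, 0.0931, -0.0059] [-7.4, -0.1, -0.1]
[-0.0011, 0.1084, -0.0026] [-8.6, -0.1, -0.1]
```

>>> servo_tool --targets '[{"offset": [-0.001,0.0075,-0.0025],"dr": [-0.6,0,0]},{"offset": [-0.001,0.015,-0.0045],"dr": [-1.4,0,0]},{"offset": [-0.001,0.023,-0.006],"dr": [-2,0,0]},{"offset": [-0.001,0.0305,-0.007],"dr": [-2.6,0,0]},{"offset": [-0.001,0.038,-0.008],"dr": [-3.2,0,0]},{"offset": [-0.001,0.046,-0.0085],"dr": [-3.8,0,0]},{"offset": [-0.001,0.054,-0.009],"dr": [-4.4,0,0]},{"offset": [-0.001,0.062,-0.009],"dr": [-5,0,0]},{"offset": [-0.001,0.07,-0.0085],"dr": [-5.6,0,0]},{"offset": [-0.001,0.078,-0.008],"dr": [-6.2,0,0]},{"offset": [-0.001,0.084,-0.007],"dr": [-6.8,0,0]},{"offset": [-0.001,0.09,-0.0065],"dr": [-7.4,0,0]},{"offset": [-0.001,0.09,-0.0065],"dr": [-7.4,0,0]}]'

```text
time_s: 5.88
position: [0.6346, 0.1932, 0.224]
tcp_rot: [[-0.084, 0.95, 0.3], [0.996, 0.079, 0.028], [0.002, 0.301, -0.953]]
force: [0.3, 5.9, -10.3]
opening: 0.096
grasp_force: 30.4
```

>>> servo_tool --targets '[{"offset": [0,0.003,0.001],"dr": [0,0,0]},{"offset": [0,0.006,0.002],"dr": [0,0,0]},{"offset": [0,0.009,0.003],"dr": [0,0,0]},{"offset": [0,0.012,0.004],"dr": [0,0,0]},{"offset": [0,0.012,0.004],"dr": [0,0,0]},{"offset": [0,0.012,0.004],"dr": [0,0,0]}]'

```text
time_s: 6.38
position: [0.6405, 0.1937, 0.2237]
tcp_rot: [[-0.085, 0.954, 0.288], [0.996, 0.081, 0.026], [0.001, 0.289, -0.957]]
force: [-18.9, 2.3, 4.7]
opening: 0.099
grasp_force: 29.2
```

>>> servo_tool --targets '[{"offset": [0,-0.004,-0.001],"dr": [0,0,0]},{"offset": [0,-0.005,-0.001],"dr": [0,0,0]},{"offset": [0,-0.005,-0.001],"dr": [0,0,0]},{"offset": [0,-0.005,-0.001],"dr": [0,0,0]}]' --gripper 0.24

```text
time_s: 6.72
position: [0.6481, 0.1924, 0.2281]
tcp_rot: [[-0.084, 0.945, 0.315], [0.996, 0.08, 0.026], [-0.0, 0.316, -0.949]]
force: [0.3, -0.4, 0.2]
opening: 0.316
grasp_force: 0.0
```

>>> servo_tool --targets '[{"offset": [0,0,-0.01],"dr": [0,0,0]},{"offset": [0,0,-0.03],"dr": [0,0,0]},{"offset": [0,0,-0.05],"dr": [0,0,0]},{"offset": [0,0,-0.07],"dr": [0,0,0]},{"offset": [0,0,-0.085],"dr": [0,0,0]},{"offset": [0,0,-0.09],"dr": [0,0,0]},{"offset": [0,0,-0.09],"dr": [0,0,0]}]'

```text
time_s: 7.3
position: [0.6202, 0.1901, 0.3153]
tcp_rot: [[-0.083, 0.945, 0.317], [0.997, 0.079, 0.027], [0.0, 0.318, -0.948]]
force: [-0.2, -0.1, -0.6]
opening: 0.377
grasp_force: 0.0
```

Run:
```python
from plan import *
from rig import viewer
import cv2,pickle
d={n:viewer.capture(n) for n in("scene","top")};pickle.dump(d,open("c3.pkl","wb"))
r=lambda n,x,y,w,h,k:cv2.resize(d[n]["color"][y:y+h,x:x+w,::-1],None,fx=k,fy=k,interpolation=cv2.INTER_CUBIC)
cv2.imwrite("pics/c3.png",np.hstack([r("scene",105,70,140,130,3),r("top",75,130,126,130,3)]))
a=.1366;f=np.array([np.cos(a),np.sin(a),0]);B=pt([.6128,-.2129,.1366,.0294],0,.19)
s=bot.read_state();R0=np.array(s["tcp_rot"]);p0=np.array(s["position"]);print(p0,B)
z=rot(a,15)[:,2]
rows([(B-.1*z,a,15),(B-.05*z,a,15),(B,a,15)])
```

```text
[0.6189868  0.18991612 0.31216332] [ 0.60726683 -0.21366057  0.24991789]
t 7.4 F [-0.4 -0.1 -0.2] open 0.377 grip [0.61315554 0.18943069 0.32992426]
[-0.4023, -0.0579, -0.0362] [3.2, 0.9, -2.9]
[-0.4016, -0.0608, 0.0137] [3.2, 0.9, -2.9]
[-0.4009, -0.0636, 0.0637] [3.2, 0.9, -2.9]
```

View pics/c3.png

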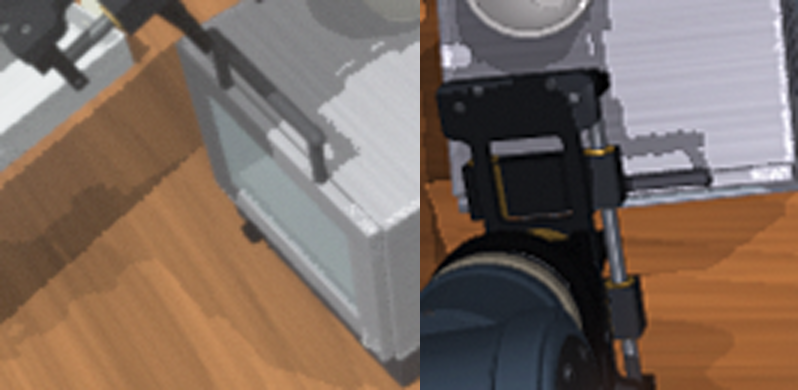

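The picture shows the windowed door flush with its warmer front and the gripper clear of it. Next is the plain door.

>>> servo_tool --targets '[{"offset": [-0.008,-0.001,-0.01],"dr": [0,0,0]},{"offset": [-0.025,-0.004,-0.025],"dr": [0,0,0]},{"offset": [-0.05,-0.008,-0.036],"dr": [0.5,0,-0.5]},{"offset": [-0.08,-0.012,-0.036],"dr": [1,0.3,-1]},{"offset": [-0.115,-0.017,-0.036],"dr": [1.5,0.5,-1.5]},{"offset": [-0.15,-0.022,-0.036],"dr": [2,0.9,-2]},{"offset": [-0.185,-0.027,-0.036],"dr": [2.5,0.9,-2.5]},{"offset": [-0.22,-0.032,-0.036],"dr": [3.2,0.9,-2.9]},{"offset": [-0.255,-0.037,-0.036],"dr": [3.2,0.9,-2.9]},{"offset": [-0.29,-0.042,-0.036],"dr": [3.2,0.9,-2.9]},{"offset": [-0.325,-0.047,-0.036],"dr": [3.2,0.9,-2.9]},{"offset": [-0.355,-0.051,-0.036],"dr": [3.2,0.9,-2.9]},{"offset": [-0.38,-0.055,-0.036],"dr": [3.2,0.9,-2.9]},{"offset": [-0.395,-0.057,-0.036],"dr": [3.2,0.9,-2.9]},{"offset": [-0.402,-0.058,-0.036],"dr": [3.2,0.9,-2.9]},{"offset": [-0.402,-0.058,-0.036],"dr": [3.2,0.9,-2.9]},{"offset": [-0.402,-0.058,-0.036],"dr": [3.2,0.9,-2.9]}]'

```text
time_s: 8.82
position: [0.5861, -0.2152, 0.3278]
tcp_rot: [[-0.137, 0.957, 0.256], [0.991, 0.131, 0.037], [0.002, 0.258, -0.966]]
force: [0.1, 0.7, 0.6]
opening: 0.383
grasp_force: 0.0
```

Run:
```python
from plan import *
from rig import viewer
import cv2,pickle
a=.1366;B=pt([.6128,-.2129,.1366,.0294],0,.19);z=rot(a,15)[:,2]
rows([(B-.05*z,a,15),(B,a,15)])
w=viewer.capture("wrist")["color"];d=viewer.capture("scene")["color"]
cv2.imwrite("pics/w2.png",np.hstack([w[:,100:420],cv2.resize(d[190:350,240:440],(480,384))])[:,:,::-1])
```

```text
t 8.8167 F [0.1 0.7 0.6] open 0.383 grip [ 0.58129132 -0.21584898  0.34582036]
[-0.0015, 0.0004, 0.0494] [-0.0, -0.1, -0.0]
[-0.0016, 0.0004, 0.0994] [-0.0, -0.1, -0.0]
```

View pics/w2.png

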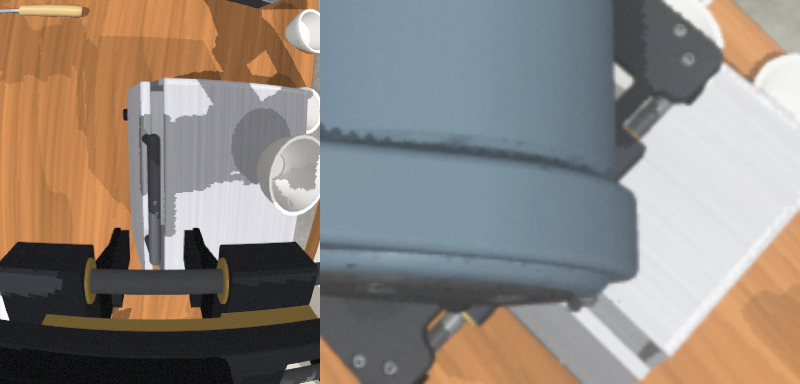

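The bar (column ~153) lies between the fingers (120 and 195), and a gap shows the door is ajar. Descend and grip.

>>> servo_tool --targets '[{"offset": [-0.001,0,0.015],"dr": [0,0,0]},{"offset": [-0.0015,0,0.04],"dr": [0,0,0]},{"offset": [-0.0015,0,0.065],"dr": [0,0,0]},{"offset": [-0.0015,0,0.085],"dr": [0,0,0]},{"offset": [-0.0015,0,0.095],"dr": [0,0,0]},{"offset": [-0.0015,0,0.1],"dr": [0,0,0]},{"offset": [-0.0015,0,0.1],"dr": [0,0,0]}]'

```text
time_s: 9.5
position: [0.6121, -0.2127, 0.2308]
tcp_rot: [[-0.138, 0.957, 0.255], [0.99, 0.133, 0.037], [0.002, 0.258, -0.966]]
force: [0.1, 0.6, 0.2]
opening: 0.381
grasp_force: 0.0
```

>>> servo_tool --targets '[{"offset": [0,0,0],"dr": [0,0,0]},{"offset": [0,0,0],"dr": [0,0,0]},{"offset": [0,0,0],"dr": [0,0,0]},{"offset": [0,0,0],"dr": [0,0,0]},{"offset": [0,0,0],"dr": [0,0,0]},{"offset": [0,0,0],"dr": [0,0,0]}]' --gripper 1

```text
time_s: 10.0
position: [0.6118, -0.2143, 0.2323]
tcp_rot: [[-0.137, 0.957, 0.256], [0.991, 0.132, 0.035], [-0.0, 0.259, -0.966]]
force: [-3.6, -0.7, 4.5]
opening: 0.11
grasp_force: 30.0
```

Run:
```python
from plan import *
s=bot.read_state();R0=np.array(s["tcp_rot"]);p0=np.array(s["position"]);g=p0-bot.grip_point_offset*R0[:,2]
a=np.arctan2(R0[1,1],R0[0,1])
print("grip",g,"yaw",a,"lean",np.degrees(np.arcsin(R0[2,1])),s["force"],p0)
for hx in(.618,.626):
    f=np.array([np.cos(.1366),np.sin(.1366),0]);u=np.dot(np.array([hx,-.2129,0])-g,f);t0=np.arcsin(u/.19);H=g-(.19*(-np.sin(t0)*f+np.array([0,0,np.cos(t0)])))
    print(hx,t0,H)
    dz=g[2]-(.06+.19*np.cos(t0))
    rows2(p0,R0,[(pt([H[0],H[1],.1366,t],0,.19)+[0,0,dz],.1366,15-1.2*i) for i,t in enumerate(t0+.07*np.arange(0,11))])
```

```text
grip [ 0.60699663 -0.21498404  0.25033044] yaw 0.13706978720691113 lean 14.99402845746413 [-3.60339867 -0.73802294  4.52655366] [ 0.61179042 -0.21433121  0.23226713]
0.618 0.05890072833507139 [ 0.61807711 -0.21346096  0.06065993]
[0.0, 0.0, -0.0] [-0.0, 0.0, 0.0]
[0.0, -0.0135, -0.0022] [1.2, 0.0, 0.0]
[0.0, -0.0271, -0.0035] [2.4, 0.0, 0.0]
[0.0, -0.0408, -0.0039] [3.6, 0.0, 0.0]
[0.0, -0.0545, -0.0034] [4.8, 0.0, 0.0]
[0.0, -0.0681, -0.0019] [6.0, 0.0, 0.0]
[0.0, -0.0816, 0.0004] [7.2, 0.0, 0.0]
[0.0001, -0.0948, 0.0037] [8.4, 0.0, 0.0]
[0.0001, -0.1078, 0.0078] [9.6, 0.0, 0.0]
[0.0001, -0.1205, 0.0129] [10.8, 0.0, 0.0]
[0.0001, -0.1328, 0.0187] [12.0, 0.0, 0.0]
0.626 0.10075007644238532 [ 0.62592876 -0.2123817   0.06129393]
[0.0, 0.0, -0.0] [-0.0, 0.0, 0.0]
[0.0, -0.0136, -0.0017] [1.2, 0.0, 0.0]
[0.0, -0.0272, -0.0024] [2.4, 0.0, 0.0]
[0.0, -0.0409, -0.0023] [3.6, 0.0, 0.0]
[0.0, -0.0546, -0.0012] [4.8, 0.0, 0.0]
[0.0, -0.0681, 0.0008] [6.0, 0.0, 0.0]
[0.0, -0.0815, 0.0037] [7.2, 0.0, 0.0]
[0.0001, -0.0946, 0.0075] [8.4, 0.0, 0.0]
[0.0001, -0.1074, 0.0122] [9.6, 0.0, 0.0]
[0.0001, -0.1198, 0.0177] [10.8, 0.0, 0.0]
[0.0001, -0.1319, 0.0241] [12.0, 0.0, 0.0]
```

>>> servo_tool --targets '[{"offset": [0,-0.007,-0.001],"dr": [0.6,0,0]},{"offset": [0,-0.0135,-0.002],"dr": [1.2,0,0]},{"offset": [0,-0.0205,-0.0025],"dr": [1.8,0,0]},{"offset": [0,-0.027,-0.0028],"dr": [2.4,0,0]},{"offset": [0,-0.034,-0.0028],"dr": [3,0,0]},{"offset": [0,-0.041,-0.0026],"dr": [3.6,0,0]},{"offset": [0,-0.048,-0.0022],"dr": [4.2,0,0]},{"offset": [0,-0.0545,-0.0018],"dr": [4.8,0,0]},{"offset": [0,-0.061,-0.001],"dr": [5.4,0,0]},{"offset": [0,-0.068,0],"dr": [6,0,0]},{"offset": [0,-0.075,0.0013],"dr": [6.6,0,0]},{"offset": [0,-0.0815,0.0028],"dr": [7.2,0,0]},{"offset": [0,-0.0815,0.0028],"dr": [7.2,0,0]}]'

```text
time_s: 11.08
position: [0.5334, -0.2257, 0.2071]
tcp_rot: [[-0.137, 0.982, 0.131], [0.991, 0.136, 0.017], [-0.001, 0.133, -0.991]]
force: [-1.2, -5.3, 2.0]
opening: 0.111
grasp_force: 30.2
```

Run:
```python
from plan import *
s=bot.read_state();R0=np.array(s["tcp_rot"]);p0=np.array(s["position"]);g=p0-bot.grip_point_offset*R0[:,2]
f=np.array([np.cos(.1366),np.sin(.1366),0]);t=.51
rad=-np.sin(t)*f+[0,0,np.cos(t)];tan=-np.cos(t)*f-[0,0,np.sin(t)]
print("grip",g,"lean",np.degrees(np.arcsin(R0[2,1])),"Frad",s["force"]@rad,"Ftan",s["force"]@tan,s["force"])
for hx in(.618,.622,.626):
    u=(np.array([hx,-.2129,0])-g)@f;print(hx,np.arcsin(u/.19),np.arccos((g[2]-.06)/.19))
```

```text
grip [ 0.53089656 -0.22600263  0.22560881] lean 7.6199883101168195 Frad 2.6860264439919597 Ftan 0.6987590609489903 [-1.20989446 -5.3054386   2.00309655]
0.618 0.48200819822489427 0.5122878958042442
0.622 0.5056955206995357 0.5122878958042442
0.626 0.5296977626598572 0.5122878958042442
```

Run:
```python
from plan import *
s=bot.read_state();R0=np.array(s["tcp_rot"]);p0=np.array(s["position"]);g=p0-bot.grip_point_offset*R0[:,2]
H=[.623,-.2129,.1366];t0=.512;e=g-pt(H+[t0],0,.19);print(e)
rows2(p0,R0,[(pt(H+[t],0,.19)+e,.1366,max(0,7.6-.6*i)) for i,t in enumerate(t0+.07*np.arange(0,16))])
```

```text
[ 1.14578616e-04 -4.26704268e-04 -2.68056834e-05]
[0.0, -0.0, -0.0] [0.0, 0.1, 0.0]
[0.0, -0.0124, 0.0053] [0.6, 0.1, 0.0]
[0.0, -0.0243, 0.0115] [1.2, 0.1, 0.0]
[0.0001, -0.0358, 0.0185] [1.8, 0.1, 0.0]
[0.0001, -0.0468, 0.0263] [2.4, 0.1, 0.0]
[0.0001, -0.0573, 0.0348] [3.0, 0.1, 0.0]
[0.0001, -0.067, 0.044] [3.6, 0.1, 0.0]
[0.0001, -0.0762, 0.0538] [4.2, 0.1, 0.0]
[0.0001, -0.0846, 0.0642] [4.8, 0.1, 0.0]
[0.0001, -0.0923, 0.0752] [5.4, 0.1, 0.0]
[0.0002, -0.0991, 0.0867] [6.0, 0.1, 0.0]
[0.0002, -0.1052, 0.0986] [6.6, 0.1, 0.0]
[0.0002, -0.1104, 0.1109] [7.2, 0.1, 0.0]
[0.0002, -0.1147, 0.1235] [7.6, 0.1, 0.0]
[0.0002, -0.1179, 0.1364] [7.6, 0.1, 0.0]
[0.0002, -0.1203, 0.1495] [7.6, 0.1, 0.0]
```

>>> servo_tool --targets '[{"offset": [0,-0.006,0.0025],"dr": [0.3,0,0]},{"offset": [0,-0.0124,0.0053],"dr": [0.6,0,0]},{"offset": [0,-0.0184,0.0083],"dr": [0.9,0,0]},{"offset": [0,-0.0243,0.0115],"dr": [1.2,0,0]},{"offset": [0,-0.03,0.015],"dr": [1.5,0,0]},{"offset": [0,-0.0358,0.0185],"dr": [1.8,0,0]},{"offset": [0,-0.0414,0.0223],"dr": [2.1,0,0]},{"offset": [0,-0.0468,0.0263],"dr": [2.4,0,0]},{"offset": [0,-0.0521,0.0305],"dr": [2.7,0,0]},{"offset": [0,-0.0573,0.0348],"dr": [3,0,0]},{"offset": [0,-0.0622,0.0393],"dr": [3.3,0,0]},{"offset": [0,-0.067,0.044],"dr": [3.6,0,0]},{"offset": [0,-0.0717,0.0488],"dr": [3.9,0,0]},{"offset": [0,-0.0762,0.0538],"dr": [4.2,0,0]},{"offset": [0,-0.0805,0.059],"dr": [4.5,0,0]},{"offset": [0,-0.0846,0.0642],"dr": [4.8,0,0]},{"offset": [0,-0.0846,0.0642],"dr": [4.8,0,0]}]'

```text
time_s: 12.5
position: [0.4585, -0.2364, 0.1314]
tcp_rot: [[-0.138, 0.989, 0.048], [0.99, 0.138, 0.005], [-0.001, 0.048, -0.999]]
force: [-2.4, -8.8, -1.5]
opening: 0.115
grasp_force: 30.0
```

Run:
```python
from plan import *
s=bot.read_state();R0=np.array(s["tcp_rot"]);p0=np.array(s["position"]);g=p0-bot.grip_point_offset*R0[:,2]
H=[.623,-.2129,.1366];f=np.array([np.cos(.1366),np.sin(.1366),0]);t=1.07
rad=-np.sin(t)*f+[0,0,np.cos(t)];print("Frad",s["force"]@rad,s["force"],g,pt(H+[t],0,.19))
t0=np.arctan2((np.array(H[:2]+[0])-g)@f,g[2]-.06);e=g-pt(H+[t0],0,.19);print(t0,e,R0[2,1])
rows2(p0,R0,[(pt(H+[t],0,.19)+e,.1366,max(0,2.8-.6*i)) for i,t in enumerate(t0+.07*np.arange(0,9))])
```

```text
Frad 2.4405325729308727 [-2.43698049 -8.75357389 -1.50568875] [ 0.45764917 -0.23654427  0.15009613] [ 0.45788446 -0.23559612  0.1512236 ]
1.076127815172441 [ 0.00031539 -0.00087245 -0.00010445] 0.0481027412212094
[0.0, 0.0, -0.0] [-0.0, 0.1, 0.1]
[0.0001, -0.0066, 0.0116] [0.6, 0.1, 0.1]
[0.0001, -0.0125, 0.0237] [1.2, 0.1, 0.1]
[0.0001, -0.0175, 0.0361] [1.8, 0.1, 0.1]
[0.0001, -0.0216, 0.0488] [2.4, 0.1, 0.1]
[0.0001, -0.0247, 0.0617] [2.8, 0.1, 0.1]
[0.0002, -0.0268, 0.0748] [2.8, 0.1, 0.1]
[0.0002, -0.0279, 0.0881] [2.8, 0.1, 0.1]
[0.0002, -0.0282, 0.1014] [2.8, 0.1, 0.1]
```

>>> servo_tool --targets '[{"offset": [0,-0.0034,0.0057],"dr": [0.3,0,0]},{"offset": [-0.001,-0.0066,0.0116],"dr": [0.6,0,0]},{"offset": [-0.001,-0.0096,0.0176],"dr": [0.9,0,0]},{"offset": [-0.001,-0.0125,0.0237],"dr": [1.2,0,0]},{"offset": [-0.002,-0.015,0.0299],"dr": [1.5,0,0]},{"offset": [-0.002,-0.0175,0.0361],"dr": [1.8,0,0]},{"offset": [-0.002,-0.0196,0.0424],"dr": [2.1,0,0]},{"offset": [-0.002,-0.0216,0.0488],"dr": [2.4,0,0]},{"offset": [-0.002,-0.0232,0.0552],"dr": [2.6,0,0]},{"offset": [-0.002,-0.0247,0.0617],"dr": [2.8,0,0]},{"offset": [-0.002,-0.0258,0.0682],"dr": [2.8,0,0]},{"offset": [-0.002,-0.0268,0.0748],"dr": [2.8,0,0]},{"offset": [-0.002,-0.0268,0.079],"dr": [2.8,0,0]},{"offset": [-0.002,-0.0268,0.083],"dr": [2.8,0,0]},{"offset": [-0.002,-0.0268,0.083],"dr": [2.8,0,0]}]'

```text
time_s: 13.75
position: [0.4327, -0.2399, 0.0469]
tcp_rot: [[-0.141, 0.99, -0.008], [0.99, 0.141, 0.003], [0.005, -0.008, -1.0]]
force: [-14.0, -14.2, -0.1]
opening: 0.102
grasp_force: 29.8
```

>>> servo_tool --targets '[{"offset": [-0.001,0,0.002],"dr": [0,0,0]},{"offset": [-0.002,-0.001,0.004],"dr": [0,0,0]},{"offset": [-0.003,-0.002,0.006],"dr": [0,0,0]},{"offset": [-0.003,-0.003,0.008],"dr": [0,0,0]},{"offset": [-0.003,-0.003,0.008],"dr": [0,0,0]}]'

```text
time_s: 14.17
position: [0.4328, -0.2406, 0.0431]
tcp_rot: [[-0.137, 0.991, -0.002], [0.991, 0.137, 0.005], [0.005, -0.001, -1.0]]
force: [-6.9, 2.9, 36.5]
opening: 0.098
grasp_force: 31.4
```

Run:
```python
from plan import *
from rig import viewer
import cv2,pickle
d={n:viewer.capture(n) for n in("scene","top")};pickle.dump(d,open("c4.pkl","wb"))
r=lambda n,x,y,w,h,k:cv2.resize(d[n]["color"][y:y+h,x:x+w,::-1],None,fx=k,fy=k,interpolation=cv2.INTER_CUBIC)
cv2.imwrite("pics/c4.png",np.hstack([r("scene",200,220,133,160,3),r("top",275,180,133,160,3)]))
```

```text
(no output)
```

View pics/c4.png

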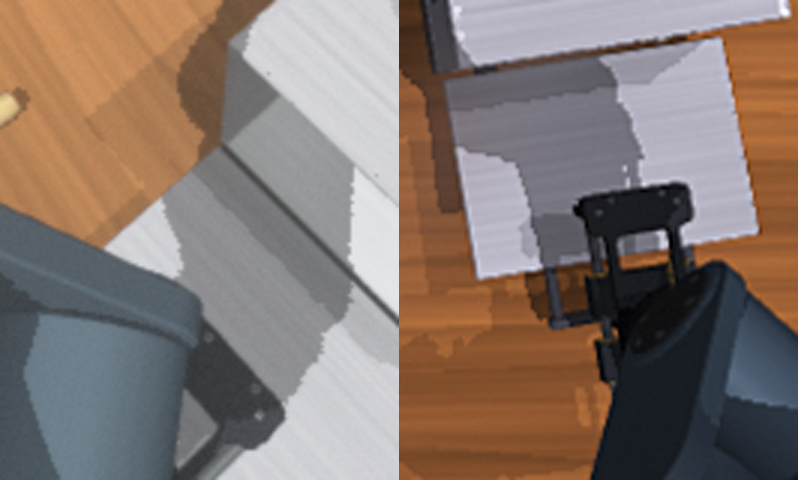

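The wrist force of 36 N up means the door is on its open stop, and the picture shows it lying level. Release and retreat straight up.

>>> servo_tool --targets '[{"offset": [0,0,0],"dr": [0,0,0]},{"offset": [0,0,0],"dr": [0,0,0]},{"offset": [0,0,0],"dr": [0,0,0]},{"offset": [0,0,0],"dr": [0,0,0]},{"offset": [0,0,0],"dr": [0,0,0]}]' --gripper 0.24

```text
time_s: 14.68
position: [0.4351, -0.2421, 0.0394]
tcp_rot: [[-0.136, 0.991, 0.001], [0.991, 0.136, 0.003], [0.003, 0.001, -1.0]]
force: [-0.3, 0.1, 0.1]
opening: 0.348
grasp_force: 0.0
```

>>> servo_tool --targets '[{"offset": [0,0,-0.006],"dr": [0,0,0]},{"offset": [0,0,-0.016],"dr": [0,0,0]},{"offset": [0,0,-0.03],"dr": [0,0,0]},{"offset": [0,0,-0.05],"dr": [0,0,0]},{"offset": [0,0,-0.075],"dr": [0,0,0]},{"offset": [0,0,-0.1],"dr": [0,0,0]},{"offset": [0,0,-0.13],"dr": [0,0,0]},{"offset": [0,0,-0.16],"dr": [0,0,0]},{"offset": [0,0.01,-0.19],"dr": [0,0,0]},{"offset": [0.03,0.01,-0.22],"dr": [0,0,0]},{"offset": [0.06,0.01,-0.24],"dr": [0,0,0]},{"offset": [0.09,0.01,-0.24],"dr": [0,0,0]},{"offset": [0.12,0.01,-0.24],"dr": [0,0,0]},{"offset": [0.15,0.01,-0.24],"dr": [0,0,0]},{"offset": [0.18,0.01,-0.24],"dr": [0,0,0]},{"offset": [0.2,0.01,-0.24],"dr": [0,0,0]},{"offset": [0.21,0.01,-0.24],"dr": [0,0,0]},{"offset": [0.21,0.01,-0.24],"dr": [0,0,0]},{"offset": [0.21,0.01,-0.24],"dr": [0,0,0]}]'

```text
time_s: 16.27
position: [0.4167, -0.0342, 0.2809]
tcp_rot: [[-0.138, 0.99, 0.004], [0.99, 0.138, -0.0], [-0.001, 0.004, -1.0]]
force: [0.3, -0.3, -0.4]
opening: 0.38
grasp_force: 0.0
```

Run:
```python
from rig import viewer
import cv2,numpy as np
a,b=[viewer.capture(n)["color"] for n in("scene","top")]
cv2.imwrite("pics/f.png",np.vstack([cv2.resize(a[40:370,100:],(700,560))[:,:,::-1]]))
cv2.imwrite("pics/ft.png",cv2.resize(b[80:310,60:430],(800,497))[:,:,::-1])
```

```text
(no output)
```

View pics/ft.png

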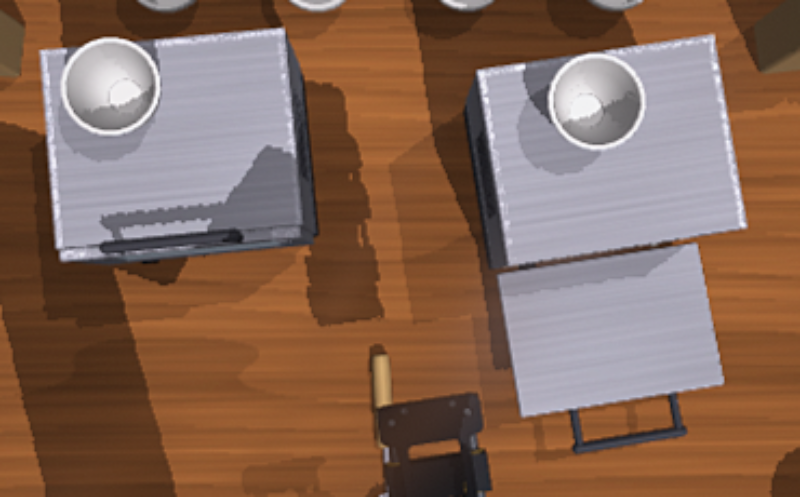

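View pics/f.png

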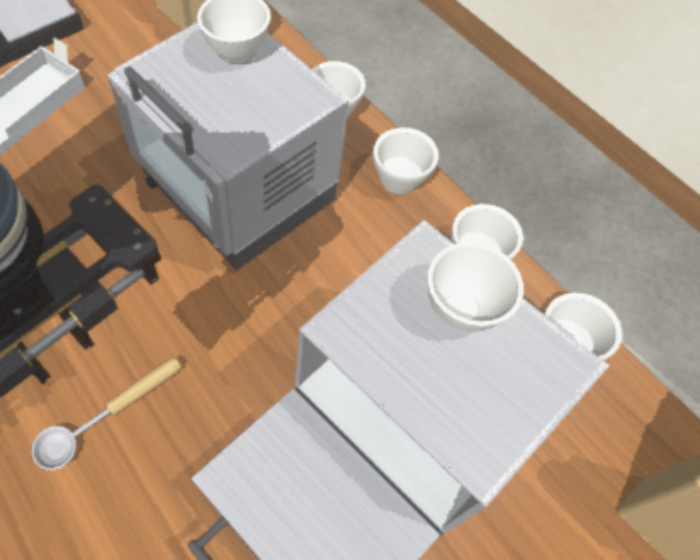

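The windowed door is flush and the plain door is level. I'll check both angles from the bar pixels in the top view, then hand in if they hold.

Run:
```python
import pickle,numpy as np
from fit import *
from rig import bot,ticket
c=pickle.load(open("c.pkl","rb"))["top"]
px=lambda u,v:np.array([60+u/2.162,80+v/2.161])
def bp(uv,z):
    r=c["R"].T@np.linalg.solve(c["camera_matrix"],[*uv,1]);C=-c["R"].T@c["t"];return (C+r*(z-C[2])/r[2]).round(4)
print("solid bar",bp(px(631,441),.073),"expect",pt([.623,-.2129,.1366,1.5],0,.19))
b=bp(px(170,243),.25);print("glazed bar",b,"expect",pt([.6341,.1925,.0859,0],0,.19))
if abs(b[0]-.634)<.006: print(ticket.hand_in())
```

```text
solid bar [ 0.4305 -0.2403  0.073 ] expect [ 0.43524142 -0.23870855  0.07344007]
glazed bar [0.6307 0.1927 0.25  ] expect [0.6341 0.1925 0.25  ]
the job is handed in; nothing more can be done
None
```

The job is handed in: the windowed door was pushed up against its shut stop and the plain door pulled down to its open stop. Both are released with the gripper clear, and the final image puts both handle bars within about 5 mm of where they should be; the hand-in returned no verdict.

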